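# Roll the marked roller up to the code reader

### The arm

A 6-joint arm with a two-finger parallel gripper is mounted at the origin on the work surface. World frame = base frame: x ahead of the robot, y to its left, z up, the work surface at z = 0. Lengths are in m, angles in degrees, forces in N, time in s.
With the tool pointing down it reaches from about 0.275 to 0.975 m from the base axis. Payload 8.4 kg.
Tool frame: the origin (TCP) lies between the finger pads; the fingertips stand 8 mm ahead of it and the grasp point (between the pads) lies 11 mm behind it; z points along the fingers, y is the direction in which the jaws open and shut (so a half turn about z gives the same grasp; the last joint's range is limited). The gripper opens to 92 mm and grips with 3 to 60 N. Pads are 20 mm wide; open, the fingers measure 128 mm over their backs; the gripper's body (75 mm by 189 mm) begins 69 mm behind the grasp point.
Start: joints at [76.582, 20.225, 93.587, -0, 66.188, -0.138], TCP at [0.144, 0.608, 0.223] pointing down, gripper open.
Joint ranges: [-150.9, 150.9], [-52.94, 120.26], [3.33, 152.33], [-74.26, 254.26], [0, 154.13], [-172.89, 172.89]. Speed limits (degrees/s): [127.2, 127.2, 159.86, 180, 180, 180].

### API

Orientations are given as a 3x3 rotation matrix whose columns are the frame's x, y, z axes.
In Python, from rig import * gives the robot as it stands. The module is installed in compiled form; this text tells all that it offers.
- The arm moves only by the shell command python3 -m jog 'ROWS' [FORCE]. ROWS is JSON, a list of rows, each a list of 3 entries, a list of its own where there are three numbers: the turn, a rotation vector about the tool's x, y, z in rad, then the shift along the tool's x, y, z in m, then the opening in per cent of the stroke, from 0 (shut) to 100 (fully open). A call has exactly 5 rows; each row shifts and turns the commanded pose from where the row before left it, along the tool's axes as they then stand; what a row does not reach is not made up. A row lasts 1/10 s, in which the tool goes at most 50 mm and 8.59 degrees, less where a joint would pass 70% of its speed; a pose out of reach is approached as far as the arm can. A call with a gripper value outside its range is refused whole. The fingers move at their own pace and stop on an object; FORCE is the grip in N (left out, the last holds). Time passes only in rows, so rows that do not move let the fingers close, or fill a call up. It gives the time, the measured TCP pose, the force and the opening at its end, in the units of the state.
- observe(): the state, without advancing time (a new reading comes with each control period).
- grab_frame(name): name is "side" or "top" or "wrist"; returns (picture, depth): 420x560x3 uint8, red, green, blue; 420x560 float32, m along the optical axis (not along the pixel's ray), 0 where there is no reading.
- camera_params(name): a dict with "fx", "fy", "cx", "cy" (pixels), "extrinsics" (4x4, takes a point from camera to world coordinates); the wrist camera has in their place "mount" (4x4, takes a point from camera to tool coordinates, whose origin is the TCP and whose axes are the flange's). Camera axes: x right, y up, looking along -z (the intrinsics and any distortion apply to the point x, -y, -z); pixel columns grow to the right and rows downward; lengths in m; the calibration is good to about 2 mm. A picture is of the moment at which its call begins: read the wrist's pose just before it. camera_params takes no time and is no camera call.
- sign_off(): hands the job in, once; it reports no verdict.
The state is a dict: "time": time; "joint_pos": joint angles; "qd": joint speeds; "joint_torque": joint torques, N m; "eef_pos": TCP position; "orientation": TCP orientation; "wrist_force": force on the tool from outside, world axes, zero at the start; "ft_torque": the same for the moment, N m; "gripper_width": finger opening in m.
Only numpy, scipy, OpenCV 4.12 (cv2) and the standard library are available. Lean on these libraries where they do the work, as an engineer would, in place of code of your own. Each camera call takes 0.05 s, during which the arm holds its last target. There are 200 camera calls.

### The job

A laser-marked aluminium roller lies at the foot of the sloping gutter on the code-checking fixture. With the fingertips, gently roll it up the gutter until it drops into the dip at the top against the two yellow stop posts and stays there by itself; then press the green button on the control box fully down to trigger the reading and let it come up again. Nothing is to be gripped or lifted: do not take the roller out of its gutter, do not press the red reject button, and leave the loose things on the bench where they are.

Things in the scene. Friction and masses are not known exactly. Their poses are not given: they have to be found in the camera images.
- fixture: Code-checking fixture fixed to the bench: aluminium base plate 380 x 130 x 10 mm with a sloping gutter, yellow stop posts and a blue code reader. Origin on the bench, on the gutter's centre line; x points level along the gutter to its upper end, y across, z up. It spans x = -170 to 210 mm. Reader: x = 139 to 201 mm, 50 mm wide, top at z = 124 mm.
- roller: Roller to be moved: bare aluminium cylinder 50 mm in diameter, 60 mm long, 0.2 to 0.45 kg, lying across the gutter with 3 mm play at each end. Starts against the lip at the foot; rolls back down if let go on the slope; once its axis is past the floor's upper edge it drops in the dip, rolls to the posts and stays. Origin at its centre; y along its axis (x, z turn as it rolls).
- seat (a point): The point where the roller's centre lies when it is home in the dip, touching both stop posts: 85 mm ahead of the fixture's origin along its x, on the centre line, 78 mm above the bench.
- slope (a point): Foot of the gutter: on the floor's surface, on the centre line, at the inner face of the yellow lip (8 mm high and thick); fixture x = -130, z = 30 mm. Its x points up along the floor (rises at 0.14 rad, 8 degrees), y across, z square to the floor. The floor is black, 66 mm wide, between aluminium rails 6 mm thick whose tops are 14 mm above it.
- control_box: Grey control box fixed to the bench, 160 x 80 x 45 mm, black top plate. Origin under its centre on the bench; x along its length. The green button is 42 mm towards +x from the centre, the red one 42 mm towards -x.
- green_button_top (a point): Centre of the top face of the green trigger button (cap 28 mm in diameter, in a steel collar of 44 mm whose rim is 10 mm below the button's top), 68 mm above the bench when up. It is pressed straight down; travel 6 mm.
- green_button (a joint): Travel of the green button, m: 0 up, 0.006 fully down; it springs back (about 1.5 N to start moving, 5 N fully down).
- red_button (a joint): Travel of the red reject button of the same size, on the other end of the control box, m: 0 up, 0.006 fully down. Not to be pressed.
- spare_roller: A second roller, 50 mm in diameter, 60 mm tall, standing on end on the bench beside the gutter (100 to 130 mm from its centre line, on the +y side of the fixture). Origin under its centre. Stays.
- flanged_ring: Turned aluminium ring standing on its 100 mm flange, 52 mm tall, beside the gutter on the other side. Origin under its centre. Stays.
- bar_long: Flat aluminium bar 260 x 25 x 10 mm lying on the bench. Origin under its centre, x along it. Stays.
- bar_short: Flat aluminium bar 180 x 25 x 10 mm lying on the bench. Origin under its centre, x along it. Stays.
- tape_roll: White roll, 60 mm in diameter, 75 mm tall, standing on the bench. Origin under its centre. Stays.
- caliper: Digital caliper, 230 mm long, 14 mm high, lying on the bench. Origin under its beam's centre. Stays.
- spray_bottle: Clear bottle with red cap, 56 mm in diameter, 150 mm tall, standing on the bench. Origin under its centre. Stays.
- edge (a point): Upper edge of the gutter floor, on the centre line: fixture x = 68, z = 58 mm. Beyond it lies the dip: its floor starts 3.5 mm lower and slopes down (0.08 rad) to two yellow stop posts, faces at fixture x = 110 mm, tops at z = 86 mm, each 14 mm wide, 22 mm either side of the centre line.
Things that resemble listed ones, but are neither listed nor needed, are in the scene too. Leave any orange or pink look-alike of the roller alone.

How it is judged (in metres and radians):
On the way, in this order (a step that is already met when the one before it is completed fails the run):
1. the roller is rolled up the gutter and drops into the dip against the stop posts (distance between roller and seat below 0.006 m and angle between the y axis of roller and the y axis of fixture, either way round below 0.12 rad), for 0.3 s.
2. the green button is pressed down while the roller lies in the dip (all of step 1 and value of joint green_button above 0.0045 m), for 0.05 s.
At the end, for the whole second after the job is handed in: The roller rests in the dip, centre within 6 mm of the seat point, axis square across the gutter (0.12 rad); the green button was pressed (4.5 of its 6 mm or more) with the roller seated and is up again; red button up; no other loose thing moved over 20 mm (all of step 1 and linear speed of roller below 0.02 m/s and value of joint each of green_button, red_button below 0.001 m and distance of each of spare_roller, flanged_ring, bar_long, bar_short, tape_roll, caliper, spray_bottle from where it was at the start of the episode below 0.02 m); the robot touches nothing.
It fails at once if the roller is lifted more than 12 mm off the gutter (z of roller in the frame of slope above 0.037 m).
It fails at once if the roller leaves the gutter (y of roller in the frame of slope above 0.02 m or y of roller in the frame of slope below -0.02 m or z of roller in the frame of slope below 0.005 m or x of roller in the frame of slope below -0.005 m).
It fails at once if the roller is flung (faster than 0.8 m/s) or rammed (pushed with more than 60 N) (linear speed of roller above 0.8 m/s or contact force between the fingers and roller above 60 N).
It fails at once if the green button is pressed before the roller is home, or the red button is pressed ((value of joint green_button above 0.003 m and not (distance between roller and seat below 0.006 m and angle between the y axis of roller and the y axis of fixture, either way round below 0.12 rad)) or value of joint red_button above 0.003 m).
It fails at once if a bystander is moved more than 20 mm (distance of any of spare_roller, flanged_ring, bar_long, bar_short, tape_roll, caliper, spray_bottle from where it was at the start of the episode above 0.02 m).
It also fails if it takes over 45 s, if anything falls off the work surface, if the arm or the gripper's body presses on something with over 40 N, if the wrist force passes 120 N, or if a joint passes its speed limit or range.

## Working session

There is one attempt and no reset: what is moved stays moved. The work goes in short steps, Python scripts to look and compute and a shell command to move; the robot and the scene stay as the last step left them, time stands still between calls to the robot, and variables do not carry over. Pictures are saved under pics/ and viewed, about 8 in all and at most 12, crops included, and the job is handed in when it is done.

```bash
mkdir -p pics
cat > h.py <<'E'
from rig import *
import numpy as np, cv2
def ray(name,u,v):
    c=camera_params(name);E=np.array(c["extrinsics"])
    d=np.array([(u-c["cx"])/c["fx"],-(v-c["cy"])/c["fy"],-1.])
    return E[:3,3],E[:3,:3]@d,c
def onplane(name,u,v,z):
    o,d,_=ray(name,u,v);return o+d*(z-o[2])/d[2]
E
python3 - <<'E'
from h import *
s=observe();print(s["time"],s["eef_pos"],s["orientation"],s["wrist_force"],s["gripper_width"])
for n in("top","side"):
    p,d=grab_frame(n);cv2.imwrite(f"pics/{n}0.png",p[:,:,::-1]);np.savez(f"{n}0.npz",p=p,d=d)
    c=camera_params(n);print({k:np.round(v,3) if not isinstance(v,str) else v for k,v in c.items()})
E
```

```text
0.0 [0.14347436 0.60782721 0.22187756] [[-9.73242739e-01  2.29779183e-01 -3.12074233e-04]
 [ 2.29779395e-01  9.73241837e-01 -1.32515872e-03]
 [-7.70188955e-07 -1.36140933e-03 -9.99999073e-01]] [-0.05174464 -0.19202858 -0.19430921] 0.09206803099485272
{'fx': np.float64(407.84), 'fy': np.float64(407.84), 'cx': np.float64(277.161), 'cy': np.float64(213.159), 'extrinsics': array([[-0.016,  0.995, -0.098,  0.439],
       [-1.   , -0.017, -0.018,  0.028],
       [-0.02 ,  0.098,  0.995,  1.178],
       [ 0.   ,  0.   ,  0.   ,  1.   ]])}
{'fx': np.float64(457.018), 'fy': np.float64(457.018), 'cx': np.float64(271.343), 'cy': np.float64(214.239), 'extrinsics': array([[ 0.912,  0.244, -0.329,  0.169],
       [-0.409,  0.585, -0.7  , -0.801],
       [ 0.022,  0.774,  0.633,  0.831],
       [ 0.   ,  0.   ,  0.   ,  1.   ]])}
```

View pics/top0.png

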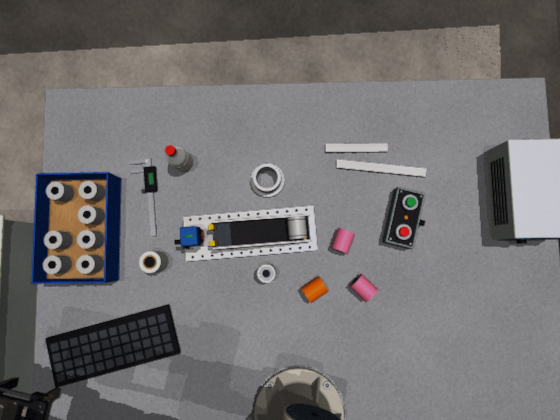

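View pics/side0.png

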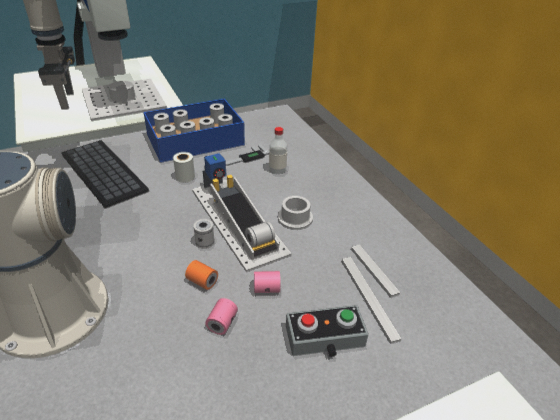

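The top view shows the roller at about (298,229) at the gutter's foot. The reader is at (190,237), so fixture x points to image left (world +y). The green button is at (410,202), the red one at (404,231). The side view agrees.

```bash
cat > m.py <<'E'
from h import *
def blobs(n,lo,hi,z,amin=4,win=None):
    p=np.load(f"{n}0.npz")["p"];m=cv2.inRange(cv2.cvtColor(p,cv2.COLOR_RGB2HSV),lo,hi)
    k,l,st,ce=cv2.connectedComponentsWithStats(m)
    for i in range(1,k):
        u,v=ce[i]
        if st[i,4]>=amin and win[0]<u<win[1] and win[2]<v<win[3]:
            print(n,st[i],ce[i].round(1),onplane(n,u,v,z).round(4))
W=(180,430,140,280);V=(190,380,140,360)
print("green");blobs("top",(50,120,60),(85,255,255),.068,win=W);blobs("side",(50,120,60),(85,255,255),.068,win=V)
print("red");blobs("top",(0,150,100),(6,255,255),.068,win=W);blobs("side",(0,150,100),(6,255,255),.068,win=V)
print("yellow lip/posts");blobs("top",(18,130,70),(35,255,255),.086,win=W);blobs("side",(18,130,70),(35,255,255),.086,win=V)
print("blue");blobs("top",(105,130,50),(125,255,255),.124,win=W)
p=np.load("top0.npz")["p"]
m=cv2.inRange(p,(150,150,150),(255,255,255));m[:200]=0;m[265:]=0;m[:,:178]=0;m[:,325:]=0
c=np.vstack([q for q in cv2.findContours(m,0,1)[0] if len(q)>3]);r=cv2.minAreaRect(c);b=cv2.boxPoints(r);print(r)
B=np.array([onplane("top",*q,.01) for q in b]);print(B.round(4),B.mean(0),np.linalg.norm(B-np.roll(B,1,0),axis=1))
cv2.imwrite("pics/c.png",cv2.resize(np.hstack([p[195:275,175:325][:,:,::-1],cv2.cvtColor(m,8)[195:275,175:325]]),None,fx=2.6,fy=2.6,interpolation=cv2.INTER_CUBIC))
E
python3 m.py
```

```text
green
top [406 197  10  10  71] [410.5 201.6] [ 0.5741 -0.3158  0.068 ]
top [185 235   8   2  14] [188.5 235.5] [0.4917 0.2916 0.068 ]
side [213 156   4   4   8] [214.4 157.6] [0.5152 0.3619 0.068 ]
side [341 310  12  10  97] [346.7 314.5] [ 0.575  -0.3195  0.068 ]
red
top [400 227   9  10  74] [404.  231.3] [ 0.4936 -0.2944  0.068 ]
side [302 314  12  12 114] [307.6 319.5] [ 0.4938 -0.2989  0.068 ]
yellow lip/posts
top [208 224   7   6  36] [211.1 226.6] [0.5137 0.2264 0.086 ]
top [209 240   7   6  33] [212.5 242.8] [0.4702 0.2227 0.086 ]
side [227 175   6  13  59] [229.7 180.7] [0.5081 0.2037 0.086 ]
side [213 178   6  13  56] [215.9 183.3] [0.4683 0.2063 0.086 ]
side [253 240  22  11  73] [263.1 245.2] [ 0.4899 -0.0759  0.086 ]
blue
top [180 227  18  19 299] [188.4 236. ] [0.4877 0.2784 0.124 ]
((249.36314392089844, 232.76695251464844), (45.601112365722656, 132.71173095703125), 85.13549041748047)
[[ 0.5521  0.3265  0.01  ]
 [ 0.578  -0.0558  0.01  ]
 [ 0.4475 -0.0637  0.01  ]
 [ 0.4214  0.3144  0.01  ]] [0.49975073 0.1303471  0.01      ] [0.13121559 0.38323295 0.13070787 0.37898455]
```

View pics/c.png

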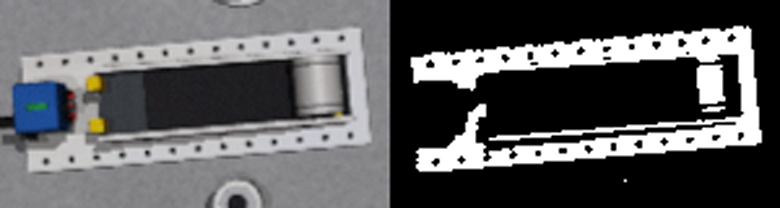

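The crop shows the plate outline masked cleanly (380 x 130 mm recovered). The yellow posts are on the left, and the roller is on the right against the lip. Fixture yaw is about 94°, with its origin near (0.501, 0.110). I'll turn the tool so tool x lies along the gutter.

```bash
R='[[0,0,0.127],[0,0,0],25]'; true
python3 -m jog '[[[0,0,0.127],[0,0,0],25],[[0,0,0.127],[0,0,0],25],[[0,0,0.127],[0,0,0],25],[[0,0,0.127],[0,0,0],25],[[0,0,0.127],[0,0,0],25]]'
python3 -m jog '[[[0,0,0.127],[0,0,0],25],[[0,0,0.127],[0,0,0],25],[[0,0,0.127],[0,0,0],25],[[0,0,0.127],[0,0,0],25],[[0,0,0.127],[0,0,0],25]]'
python3 -m jog '[[[0,0,0],[-0.034,0.016,0],25],[[0,0,0],[-0.034,0.016,0],25],[[0,0,0],[-0.034,0.016,0],25],[[0,0,0],[-0.034,0.016,0],25],[[0,0,0],[-0.034,0.016,0],25]]'
python3 -c "
from h import *;s=observe();print(s)"
```

```text
time: 0.6
eef_pos: [0.1435, 0.608, 0.2222]
orientation: [[-0.643, 0.766, -0.0], [0.766, 0.643, -0.001], [-0.0, -0.001, -1.0]]
wrist_force: [-0.4, -0.7, -0.2]
gripper_width: 0.0542
time: 1.1
eef_pos: [0.1435, 0.608, 0.2222]
orientation: [[-0.064, 0.998, -0.0], [0.998, 0.064, -0.001], [-0.001, -0.0, -1.0]]
wrist_force: [-1.1, 0.1, 0.9]
gripper_width: 0.0229
time: 1.6
eef_pos: [0.2355, 0.4427, 0.2223]
orientation: [[-0.069, 0.998, -0.0], [0.998, 0.069, -0.0], [-0.0, -0.0, -1.0]]
wrist_force: [0.8, -0.2, 0.2]
gripper_width: 0.0232
{'time': 1.6, 'joint_pos': array([ 6.18224463e+01,  9.19629647e+00,  1.08440327e+02, -3.62208850e-03,
        6.23913984e+01,  5.78515775e+01]), 'qd': array([-34.94959638, -19.42157116,  23.86775425,  -0.09730673,
        -4.83022953, -34.50634236]), 'joint_torque': array([  6.38211831, -41.68303013, -32.84799099,   0.21717825,
         0.20169385,   1.06245004]), 'eef_pos': array([0.23545347, 0.44266713, 0.22228727]), 'orientation': array([[-6.92785494e-02,  9.97597338e-01, -1.81559165e-04],
       [ 9.97597256e-01,  6.92784604e-02, -4.57557981e-04],
       [-4.43880485e-04, -2.12821878e-04, -9.99999879e-01]]), 'wrist_force': array([ 0.78044421, -0.16165276,  0.23496848]), 'ft_torque': array([-0.08033242,  0.03900061, -0.01550439]), 'gripper_width': 0.02321226153794803}
```

```bash
python3 -m jog '[[[0,0,0],[-0.034,0.016,0],25],[[0,0,0],[-0.034,0.016,0],25],[[0,0,0],[-0.034,0.016,0],25],[[0,0,0],[-0.034,0.016,0],25],[[0,0,0],[-0.034,0.016,0],25]]' | head -2
python3 -m jog '[[[0,0,0],[-0.034,0.016,0],25],[[0,0,0],[-0.034,0.016,0],25],[[0,0,0],[-0.034,0.016,0],25],[[0,0,0],[-0.034,0.016,0],25],[[0,0,0],[-0.034,0.016,0],25]]' | head -2
python3 -m jog '[[[0,0,0],[-0.034,0.016,0],25],[[0,0,0],[-0.034,0.016,0],25],[[0,0,0],[-0.034,0.016,0],25],[[0,0,0],[-0.034,0.016,0],25],[[0,0,0],[0,0,0],25]]'
python3 - <<'E'
from h import *
s=observe();p,d=grab_frame("wrist");cv2.imwrite("pics/w1.png",p[:,:,::-1])
c=camera_params("wrist");print(s["eef_pos"],c)
np.savez("w1.npz",p=p,d=d,t=s["eef_pos"],R=s["orientation"])
E
```

```text
time: 2.1
eef_pos: [0.327, 0.2787, 0.2225]
time: 2.6
eef_pos: [0.4185, 0.1145, 0.2225]
time: 3.1
eef_pos: [0.4931, -0.0184, 0.2224]
orientation: [[-0.066, 0.998, 0.001], [0.998, 0.066, -0.001], [-0.001, 0.001, -1.0]]
wrist_force: [-0.2, -0.2, -0.3]
gripper_width: 0.023
[ 0.49311246 -0.018361    0.22244308] {'fx': 372.5069607849051, 'fy': 372.5069607849051, 'cx': 281.853782993564, 'cy': 210.6940739389604, 'mount': array([[-5.82090192e-04,  9.58606224e-01,  2.84734558e-01,
         8.10247416e-02],
       [ 9.99999797e-01,  4.84035725e-04,  4.14738609e-04,
         1.19205970e-04],
       [ 2.59749314e-04,  2.84734741e-01, -9.58606311e-01,
        -1.61714743e-01],
       [ 0.00000000e+00,  0.00000000e+00,  0.00000000e+00,
         1.00000000e+00]])}
```

View pics/w1.png

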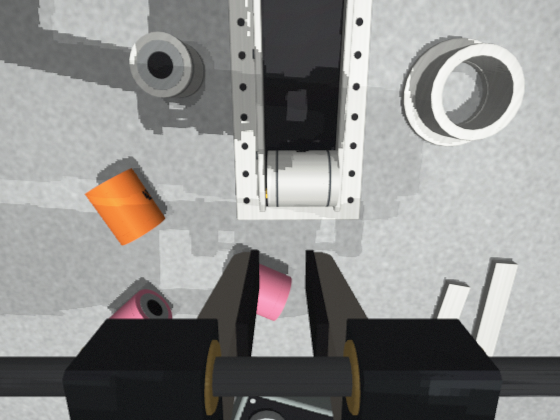

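The wrist view shows the roller centred between the rails at about (302,178), with ends at columns 266 and 338. The plate's near corners are (237,219) and (360,217).

Run:
```python
from h import *
f=np.load("w1.npz");c=camera_params("wrist");M=np.array(c["mount"]);T=np.eye(4);T[:3,:3]=f["R"];T[:3,3]=f["t"];E=T@M
def pt(u,v,z):
    d=E[:3,:3]@[(u-c["cx"])/c["fx"],-(v-c["cy"])/c["fy"],-1];o=E[:3,3];return (o+d*(z-o[2])/d[2])
p=f["p"].astype(int)
for v in (20,60,100,140,215): print(v,p[v,225:245,0],p[v,352:375,0])
O=np.array([.5011,.1104]);a=np.deg2rad(94);ex=np.array([np.cos(a),np.sin(a)]);ey=np.array([-ex[1],ex[0]])
for n,u,v,z in [("plate L corner",237,219,.01),("plate R",360,217,.01),("L far",231,1,.01),("R far",367,1,.01),("roller L",266,178,.08),("roller R",338,178,.08),("roller top?",302,150,.07),("roller bot",302,208,.05)]:
    q=pt(u,v,z);print(n,q.round(4),((q[:2]-O)@ex).round(4),((q[:2]-O)@ey).round(4))
```

```text
20 [122 122 123 114 135 160 165 164 168 168 168 158 106  48  42  42  42  43
  50 131] [222 234 242 216 126  56  50  52  54  53  74 215 242 243 242 244 245 244
 229 209 203 200 198]
60 [124 123 122 119 120 118 141 165 166 166 168 167 165 164 164 159 146 140
 154 162] [244 244 245 245 245 243 244 245 245 246 246 245 245 247 248 243 209 192
 199 199 200 202 203]
100 [114 111 110 109 108 108 108 118 139 145 146 146 145 145 143 144 144 141
 144 145] [239 240 240 239 238 238 239 240 238 237 238 241 242 231 193 181 184 184
 185 185 187 189 189]
140 [193 196 191 189 186 184 179 181 161 197 237 241 208 176 192 198 228 239
 238 238] [242 241 240 241 241 240 239 239 241 244 241 221 191 186 183 182 180 182
 182 183 183 186 187]
215 [174 174 175 176 178 178 179 179 178 177 177 157 193 232 238 236 236 235
 233 236] [221 219 220 220 222 225 212 167 152 154 154 174 184 188 188 188 188 191
 194 198 197 195 193]
plate L corner [ 0.4486 -0.0608  0.01  ] -0.1672 0.0643
plate R [ 0.5778 -0.0502  0.01  ] -0.1655 -0.0653
L far [0.4368 0.1443 0.01  ] 0.0383 0.0617
R far [0.5586 0.1523 0.01  ] 0.0378 -0.0603
roller L [ 4.788e-01 -4.000e-04  8.000e-02] -0.109 0.0299
roller R [0.5385 0.0035 0.08  ] -0.1092 -0.0298
roller top? [0.5074 0.0234 0.07  ] -0.0873 -0.0002
roller bot [ 0.513  -0.0329  0.05  ] -0.1438 -0.0019
```

```bash
python3 -m jog '[[[0,0,0],[-0.037,0.017,0.02],25],[[0,0,0],[0,0,0.04],25],[[0,0,0],[0,0,0.04],25],[[0,0,0],[0,0,0.04],25],[[0,0,0],[0,0,0.024],25]]'
python3 -m jog '[[[0,0,0],[0.005,0,0],25],[[0,0,0],[0.005,0,0],25],[[0,0,0],[0.004,0,0],25],[[0,0,0],[0.003,0,0],25],[[0,0,0],[0.003,0,0],25]]'
```

```text
time: 3.65
eef_pos: [0.5086, -0.0498, 0.0559]
orientation: [[-0.069, 0.998, -0.004], [0.998, 0.069, 0.001], [0.001, -0.004, -1.0]]
wrist_force: [-0.7, -0.2, 0.5]
gripper_width: 0.023
time: 4.15
eef_pos: [0.5105, -0.0307, 0.0599]
orientation: [[-0.069, 0.998, 0.003], [0.998, 0.069, -0.0], [-0.001, 0.003, -1.0]]
wrist_force: [0.6, -2.1, 0.5]
gripper_width: 0.023
```

```bash
python3 -m jog '[[[0,0,0],[0.004,0,-0.0005],25],[[0,0,0],[0.005,0,-0.0007],25],[[0,0,0],[0.006,0,-0.0008],25],[[0,0,0],[0.006,0,-0.0008],25],[[0,0,0],[0.006,0,-0.0008],25]]'
python3 -m jog '[[[0,0,0],[0.006,0,-0.0008],25],[[0,0,0],[0.006,0,-0.0008],25],[[0,0,0],[0.006,0,-0.0008],25],[[0,0,0],[0.006,0,-0.0008],25],[[0,0,0],[0.006,0,-0.0008],25]]'
python3 - <<'E'
from h import *
print(observe()["wrist_force"]);p,d=grab_frame("wrist");cv2.imwrite("pics/w2.png",p[:,:,::-1])
E
```

```text
time: 4.65
eef_pos: [0.5075, -0.0035, 0.0622]
orientation: [[-0.069, 0.998, -0.0], [0.998, 0.069, 0.0], [0.0, -0.0, -1.0]]
wrist_force: [0.1, -2.1, 1.5]
gripper_width: 0.023
time: 5.15
eef_pos: [0.5055, 0.0264, 0.0662]
orientation: [[-0.069, 0.998, -0.0], [0.998, 0.069, -0.0], [-0.0, -0.0, -1.0]]
wrist_force: [0.6, -1.7, 0.4]
gripper_width: 0.023
[ 0.58909829 -1.65336146  0.37747285]
```

View pics/w2.png

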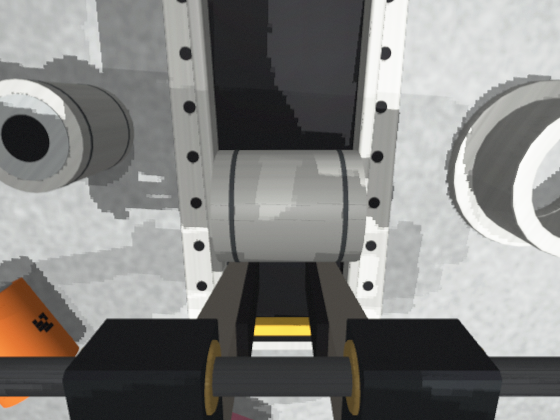

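The roller is square across the gutter at (290,205), against both fingertips, and the lip is behind at (282,327). I'll continue.

```bash
python3 -m jog '[[[0,0,0],[0.006,0,-0.0008],25],[[0,0,0],[0.006,0,-0.0008],25],[[0,0,0],[0.006,0,-0.0008],25],[[0,0,0],[0.006,0,-0.0008],25],[[0,0,0],[0.006,0,-0.0008],25]]'
python3 -m jog '[[[0,0,0],[0.006,0,-0.0008],25],[[0,0,0],[0.006,0,-0.0008],25],[[0,0,0],[0.006,0,-0.0008],25],[[0,0,0],[0.006,0,-0.0008],25],[[0,0,0],[0.006,0,-0.0008],25]]'
python3 -m jog '[[[0,0,0],[0.006,0,-0.0008],25],[[0,0,0],[0.006,0,-0.0008],25],[[0,0,0],[0.006,0,-0.0008],25],[[0,0,0],[0.006,0,-0.0008],25],[[0,0,0],[0.006,0,-0.0008],25]]'
python3 -m jog '[[[0,0,0],[0.005,0,-0.0008],25],[[0,0,0],[0.005,0,-0.0008],25],[[0,0,0],[0.004,0,-0.0005],25],[[0,0,0],[0.004,0,-0.0005],25],[[0,0,0],[0.004,0,-0.0005],25]]'
python3 - <<'E'
from h import *
print(observe()["wrist_force"]);p,d=grab_frame("wrist");cv2.imwrite("pics/w3.png",p[:,:,::-1])
E
```

```text
time: 5.7
eef_pos: [0.5035, 0.0563, 0.0702]
orientation: [[-0.069, 0.998, -0.0], [0.998, 0.069, -0.0], [-0.0, -0.0, -1.0]]
wrist_force: [-0.2, -2.5, 1.3]
gripper_width: 0.0233
time: 6.2
eef_pos: [0.5014, 0.0862, 0.0742]
orientation: [[-0.069, 0.998, -0.0], [0.998, 0.069, -0.0], [-0.0, -0.0, -1.0]]
wrist_force: [-0.1, -1.4, 2.2]
gripper_width: 0.023
time: 6.7
eef_pos: [0.4993, 0.1161, 0.0782]
orientation: [[-0.069, 0.998, -0.0], [0.998, 0.069, -0.0], [-0.0, -0.0, -1.0]]
wrist_force: [1.3, -1.9, 0.6]
gripper_width: 0.0229
time: 7.2
eef_pos: [0.4978, 0.1379, 0.0813]
orientation: [[-0.069, 0.998, -0.0], [0.998, 0.069, -0.0], [-0.0, -0.0, -1.0]]
wrist_force: [-0.1, -2.0, 1.5]
gripper_width: 0.0228
[-0.09206662 -1.99209829  1.50312583]
```

View pics/w3.png

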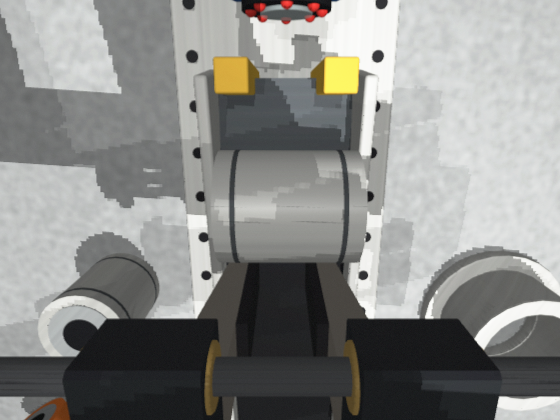

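The roller is square in front of the posts, with its axis about 5 mm short of the edge. I'll move slowly over it.

```bash
python3 -m jog '[[[0,0,0],[0.003,0,0],25],[[0,0,0],[0.003,0,0],25],[[0,0,0],[0.002,0,0],25],[[0,0,0],[0.002,0,0],25],[[0,0,0],[0.001,0,0],25]]'
python3 -m jog '[[[0,0,0],[0,0,0],25],[[0,0,0],[0,0,0],25],[[0,0,0],[0,0,0],25],[[0,0,0],[0,0,0],25],[[0,0,0],[0,0,0],25]]'
python3 - <<'E'
from h import *
print(observe()["wrist_force"]);p,d=grab_frame("wrist");cv2.imwrite("pics/w4.png",p[:,:,::-1])
E
```

```text
time: 7.75
eef_pos: [0.4971, 0.1488, 0.0812]
orientation: [[-0.069, 0.998, -0.0], [0.998, 0.069, 0.0], [0.0, -0.0, -1.0]]
wrist_force: [-0.1, -0.5, -0.3]
gripper_width: 0.0229
time: 8.25
eef_pos: [0.4971, 0.1485, 0.0813]
orientation: [[-0.069, 0.998, -0.0], [0.998, 0.069, 0.0], [0.0, -0.0, -1.0]]
wrist_force: [0.1, -0.6, -0.2]
gripper_width: 0.0233
[ 0.11941449 -0.55103875 -0.24749142]
```

View pics/w4.png

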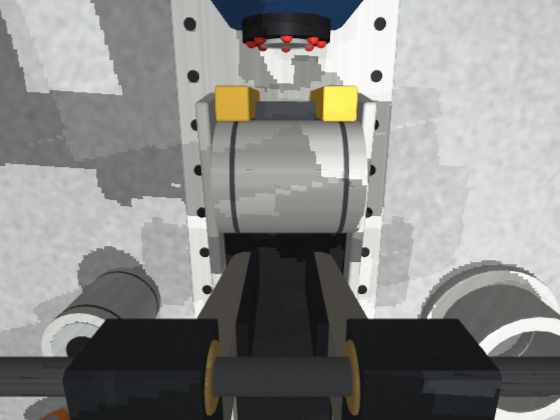

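The roller has dropped into the dip and touches both posts (row ~120), square and clear of the fingers. Next I'll retreat, shut the gripper and move above the green button.

```bash
python3 -m jog '[[[0,0,0],[-0.015,0,-0.005],25],[[0,0,0],[0,0,-0.025],25],[[0,0,0],[0,0,-0.04],0],[[0,0,0],[-0.03,0.005,0],0],[[0,0,0],[-0.045,0.005,0],0]]' | head -2
python3 -m jog '[[[0,0,0],[-0.045,0.005,0],0],[[0,0,0],[-0.045,0.005,0],0],[[0,0,0],[-0.045,0.005,0],0],[[0,0,0],[-0.045,0.005,0],0],[[0,0,0],[-0.045,0.005,0],0]]' | head -2
python3 -m jog '[[[0,0,0],[-0.045,0.005,0],0],[[0,0,0],[-0.045,0.005,0],0],[[0,0,0],[-0.045,0,0],0],[[0,0,0],[-0.02,0,0],0],[[0,0,0],[0,0,0],0]]'
python3 - <<'E'
from h import *
s=observe();p,d=grab_frame("wrist");cv2.imwrite("pics/w5.png",p[:,:,::-1]);print(s["eef_pos"],s["wrist_force"])
c=camera_params("wrist");T=np.eye(4);T[:3,:3]=s["orientation"];T[:3,3]=s["eef_pos"];E=T@np.array(c["mount"])
m=cv2.inRange(cv2.cvtColor(p,cv2.COLOR_RGB2HSV),(50,120,60),(85,255,255));k,l,st,ce=cv2.connectedComponentsWithStats(m)
for i in range(1,k):
    if st[i,4]>50:
        u,v=ce[i];dd=E[:3,:3]@[(u-c["cx"])/c["fx"],-(v-c["cy"])/c["fy"],-1];o=E[:3,3];print(st[i],ce[i],o+dd*(.068-o[2])/dd[2])
p,d=grab_frame("side");cv2.imwrite("pics/s5.png",p[:,:,::-1])
E
```

```text
time: 8.8
eef_pos: [0.5145, 0.0592, 0.1532]
time: 9.3
eef_pos: [0.5533, -0.1662, 0.1517]
time: 9.8
eef_pos: [0.5737, -0.3203, 0.1513]
orientation: [[-0.066, 0.998, 0.0], [0.998, 0.066, -0.001], [-0.001, 0.0, -1.0]]
wrist_force: [0.4, 1.4, -0.1]
gripper_width: 0.0002
[ 0.57365951 -0.32031722  0.15128717] [ 0.41729182  1.43725769 -0.05728184]
[ 266  195   39   39 1164] [285.00343643 213.75859107] [ 0.57544584 -0.31417767  0.068     ]
```

View pics/w5.png

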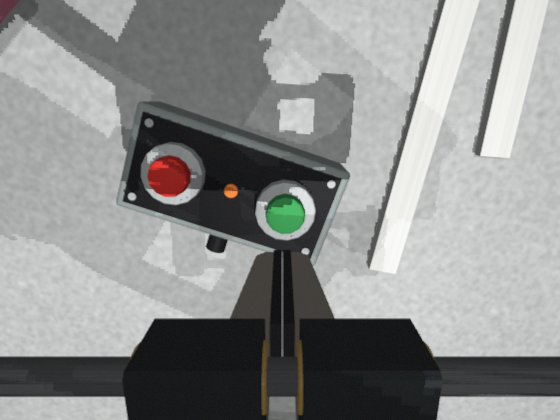

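View pics/s5.png

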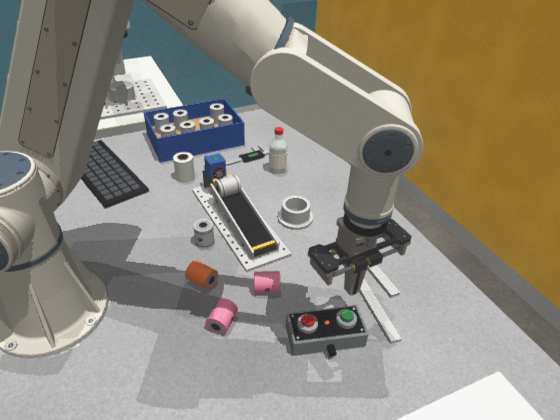

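Side view confirms the roller stays at the posts unaided (229,187). The wrist view shows the tip nearly over the green button, which I put at about (0.575, -0.316). Descending.

```bash
python3 -m jog '[[[0,0,0],[0.004,0.001,0.02],0],[[0,0,0],[0,0,0.02],0],[[0,0,0],[0,0,0.016],0],[[0,0,0],[0,0,0.012],0],[[0,0,0],[0,0,0.003],0]]'
python3 -m jog '[[[0,0,0],[0,0,0.002],0],[[0,0,0],[0,0,0.002],0],[[0,0,0],[0,0,0.0015],0],[[0,0,0],[0,0,0],0],[[0,0,0],[0,0,0],0]]'
```

```text
time: 10.4
eef_pos: [0.5744, -0.312, 0.0789]
orientation: [[-0.07, 0.998, -0.002], [0.998, 0.07, 0.001], [0.001, -0.002, -1.0]]
wrist_force: [1.1, -0.7, 0.3]
gripper_width: 0.0004
time: 10.9
eef_pos: [0.5756, -0.3134, 0.0754]
orientation: [[-0.069, 0.998, 0.001], [0.998, 0.069, -0.0], [-0.0, 0.001, -1.0]]
wrist_force: [0.4, -0.1, 3.0]
gripper_width: 0.0007
```

```bash
python3 -m jog '[[[0,0,0],[0,0,0.0015],0],[[0,0,0],[0,0,0.001],0],[[0,0,0],[0,0,0.001],0],[[0,0,0],[0,0,0],0],[[0,0,0],[0,0,0],0]]'
```

```text
time: 11.4
eef_pos: [0.5756, -0.3134, 0.0716]
orientation: [[-0.069, 0.998, 0.001], [0.998, 0.069, -0.0], [-0.001, 0.001, -1.0]]
wrist_force: [2.1, 0.4, 4.6]
gripper_width: 0.0
```

```bash
python3 -m jog '[[[0,0,0],[0,0,0.001],0],[[0,0,0],[0,0,0.0005],0],[[0,0,0],[0,0,0.0005],0],[[0,0,0],[0,0,0],0],[[0,0,0],[0,0,0],0]]'
```

```text
time: 11.9
eef_pos: [0.5756, -0.3134, 0.0703]
orientation: [[-0.069, 0.998, 0.001], [0.998, 0.069, -0.001], [-0.001, 0.001, -1.0]]
wrist_force: [0.8, -0.3, 11.8]
gripper_width: 0.0004
```

The force rose sharply to 11.8 N, so the button is on its end stop. Releasing and backing off.

```bash
python3 -m jog '[[[0,0,0],[0,0,-0.005],0],[[0,0,0],[0,0,-0.01],0],[[0,0,0],[0,0,-0.03],0],[[0,0,0],[0,0,-0.04],0],[[0,0,0],[0,0,-0.04],0]]'
python3 -m jog '[[[0,0,0],[-0.01,0,-0.02],0],[[0,0,0],[0,0,0],0],[[0,0,0],[0,0,0],0],[[0,0,0],[0,0,0],0],[[0,0,0],[0,0,0],0]]'
python3 - <<'E'
from h import *
print(observe()["wrist_force"])
a,_=grab_frame("side");b,_=grab_frame("top")
cv2.imwrite("pics/f.png",np.hstack([cv2.resize(a[130:350,180:400],(440,440)),cv2.resize(b[130:350,150:330],(360,440))])[:,:,::-1])
E
```

```text
time: 12.4
eef_pos: [0.5737, -0.3126, 0.1948]
orientation: [[-0.069, 0.998, -0.003], [0.998, 0.069, 0.001], [0.002, -0.003, -1.0]]
wrist_force: [0.7, -0.1, 0.4]
gripper_width: 0.0003
time: 12.9
eef_pos: [0.5749, -0.3224, 0.2125]
orientation: [[-0.069, 0.998, -0.003], [0.998, 0.069, 0.002], [0.002, -0.003, -1.0]]
wrist_force: [0.2, -0.6, 0.2]
gripper_width: 0.0001
[ 0.19633072 -0.56660145  0.2094615 ]
```

View pics/f.png

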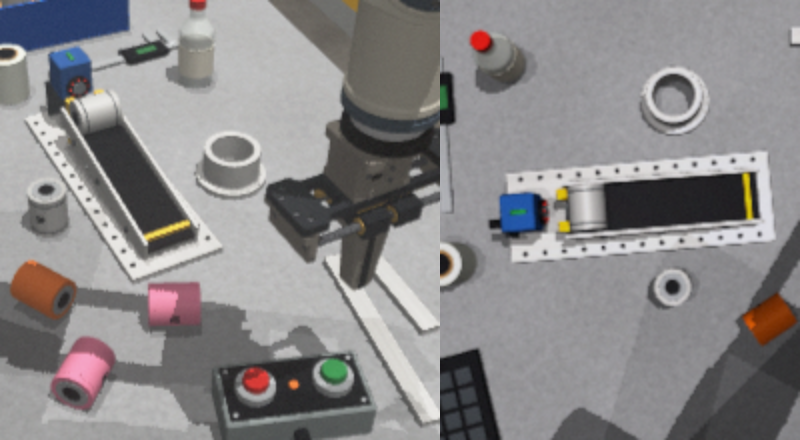

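The roller sits square against both posts, the buttons are up, the bystanders are in place, and the arm is clear.

```bash
python3 -c "
from rig import *;print(sign_off())"
```

```text
the job is handed in; nothing more can be done
None
```

I rolled the roller up the gutter with the fingertips at about 60 mm/s, with a wrist force of about 2 N. It dropped into the dip against both stop posts. I then pressed the green button to its end stop, where the force jumped from 4.6 to 11.8 N, and let it come up again. The job was handed in at about 13 s; `sign_off` gives no verdict.

- **Last pictures (side and top):** the roller lies square against the posts and both buttons are up. The bystanders in view look unmoved, and the arm is clear with the wrist force back near zero.
- **Not measured:** I judged the seating from the pictures and did not compute the roller's distance to the seat point. I took the button travel from the force and the TCP height.
- **Disagreement:** the three camera estimates of the green button's position differed by up to about 5 mm, which was harmless for the press.

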